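# Open the brush-stock clamp and hold its bar raised

## Task

Open the brush maker's clamp jig: first press the vent valve's black plunger right down to its stop, then pull the red latch tab sideways, away from the blue bar, until the latch is clear of the ball, and with the same tab lift the bar's nose at least 8 cm off the ball. Finish holding the bar up steadily by the red tab: the program ends while the gripper still holds it, and nothing is put down. Leave the brush stock in its nest and everything else on the bench where it is.

Things in the scene. Friction and masses are not known exactly. Their poses are not given: they have to be found in the camera images.
- jig: clamp jig fixed to the table: aluminium plate 340 x 290 x 12 mm. Origin on the table under the jig; x axis runs along the clamp bar from its nose (at x = -120 mm, towards the robot) to its hinge pin (axis along y at x = +140 mm, z = 85 mm); y axis points to the side on which the red pull tab stands; z up. Steel ball 36 mm across at x = -120, y = 0, z = 58 mm. The vent valve stands at y = -105 mm, somewhere along x
- plunger_top (a point): centre of the top of the black plunger head (34 mm across, 10 mm thick) of the grey vent valve; with the plunger up it is 116 mm above the table. The valve block below is 50 x 50 x 60 mm
- plunger (a joint): travel of the plunger: 0 up, 0.012 m fully down at its stop; the spring takes 2 N to start and 6 N at the stop, and it returns when let go
- pull_tab: red upright pull tab of the latch: 30 mm along the jig's x, 10 mm thick along its y, free on all sides above the bar. Origin at its grip point in mid-width, mid-thickness, 22 mm below its top; with the bar down 128 mm above the table (in the jig's frame x = -120, y = +48 mm when latched). The top of the bar, 20 mm nearer the jig's middle line and lower, is at 98 mm. The tab moves and tilts with the bar
- latch (a joint): travel of the latch along the jig's +y (away from the bar): 0 latched, fork under the ball; 0.030 m at its stop. From about 0.020 m on the fork is clear of the ball and the bar can rise; less than that and the ball holds the bar down. The spring takes about 3 N to start and 8 N at the stop, and pulls it back when let go
- bar (a joint): angle of the blue clamp bar (tongue) about its hinge pin: 0 clamped down on the ball, grows as the nose rises, stop at 0.9 rad. The pin is 260 mm from nose and tab; 0.31 rad raises the nose by 80 mm. It needs about 3 N at the tab to lift and falls when let go (the sprung-back fork then rests on top of the ball at about 0.18 rad)
- bar_nose (a point): middle of the top of the blue bar's nose, above the ball; bar 40 mm wide, 300 mm long
- stock_mid (a point): half-filled brush stock held in the jig's nest under the clamp bar: dark wood block 50 x 130 x 35 mm with straw tufts on both ends up to 85 mm high; point at mid-block; leave alone
- spool_mid (a point): small brass wire spool, 44 mm across, 32 mm high, standing on the jig plate; point at its middle; leave alone
- done_brush_mid (a point): finished hand brush standing on its straw bristles, wood back 240 x 35 x 20 mm, 65 mm high in all; point half-way up within the bristle part; leave alone
- dowel_jar_mid (a point): white jar 80 mm across, 100 mm high, with wooden sticks up to 200 mm high; point at the jar's middle; leave alone
- mallet: hammer lying on the table, about 260 mm long; leave alone
- glue_bottle_mid (a point): white glue bottle with orange cap, 60 mm across, 140 mm high; point at its middle; leave alone

How it is judged:
On the way, in this order (a step that is already met when the one before it is completed fails the run):
1. the plunger is pressed down to its stop while the latch is still closed (value of joint plunger above 0.0108 m and value of joint latch below 0.005 m and value of joint bar below 0.03 rad), for 0.1 s.
2. the latch is pulled clear of the ball while the bar is still down (value of joint latch above 0.018 m and value of joint bar below 0.04 rad), for 0.05 s.
At the end, for the whole second after the job is handed in: the bar stands raised by at least 0.28 rad (nose some 72 mm up) and still, carried by the fingers on the red tab with more than 1 N of contact, the plunger is up again, and every other thing is within 25 mm of where it was (value of joint bar above 0.28 rad and velocity of joint bar between -0.08 and 0.08 rad/s and contact force between the fingers and pull_tab above 1 N and value of joint plunger below 0.003 m and not (distance of stock_mid from where it was at the start of the episode above 0.025 m) and not (distance of spool_mid from where it was at the start of the episode above 0.025 m) and not (distance of done_brush_mid from where it was at the start of the episode above 0.025 m) and not (distance of dowel_jar_mid from where it was at the start of the episode above 0.025 m) and not (distance of mallet from where it was at the start of the episode above 0.025 m) and not (distance of glue_bottle_mid from where it was at the start of the episode above 0.025 m)); the arm keeps its last pose, push and grip.
It fails at once if another thing on the bench or the brush stock is displaced by more than 25 mm (distance of any of stock_mid, spool_mid, done_brush_mid, dowel_jar_mid, mallet, glue_bottle_mid from where it was at the start of the episode above 0.025 m).
It also fails if it takes over 48 s, if anything falls off the work surface, if the arm or the gripper's body presses on something with over 40 N, if the wrist force passes 120 N, or if a joint passes its speed limit or range.

## Robot

A 7-joint arm with a two-finger parallel gripper is mounted at the origin on the work surface. World frame = base frame: x ahead of the robot, y to its left, z up, the work surface at z = 0. Lengths are in m, angles in rad, forces in N, time in s.
With the tool pointing down it reaches from about 0.4 to 0.875 m from the base axis. Payload 19.3 kg.
Tool frame: the origin (TCP) lies at the very end of the fingers, on their centre line; the grasp point (between the pads) lies 19 mm behind it; z points along the fingers, y is the line along which they close (so a half turn about z gives the same grasp; the last joint's range is limited). The gripper opens to 85 mm and grips with 20 to 120 N. Pads are 22 mm wide; open, the fingers measure 114 mm over their backs; the gripper's body (76 mm by 85 mm) begins 54 mm behind the grasp point. The pads swing forward as they close: fully open they stand 13 mm farther back than shut.
Start: joints at [-1.264, 0.521, -0.036, 1.599, 0.021, 1.021, -0.113], TCP at [0.23, 0.581, 0.231] pointing down, gripper open.
Joint ranges: [-2.91, 2.91], [-0.3, 2.13], [-1.5, 1.42], [0.17, 2.43], [-1.26, 4.41], [0.16, 1.93], [-2.52, 2.52]. Speed limits (rad/s): [1.89, 1.89, 2.39, 2.39, 3.01, 3.01, 3.01].

## Interface

Orientations are given as [roll, pitch, yaw] about the fixed x, y, z axes, in that order (R = Rz(yaw) Ry(pitch) Rx(roll)).
In Python, from workcell import bot gives the robot as it stands.
- The arm moves only by the tool jog_arm, never from a script. Its argument "motion" is a list of rows, each a list of 5 numbers: the shift along the tool's x, y, z scaled (see below), then the turn about the tool's z scaled (see below), then the opening, from 0 (shut) to 1 (fully open). A call has 1 to 12 rows; each row shifts and turns the commanded pose from where the row before left it, along the tool's axes as they then stand; what a row does not reach is not made up. The controller multiplies each number of a shift by 30 mm and each number of a turn by 0.08 rad. A row lasts 1/10 s, in which the tool goes at most 50 mm and 8.59 degrees, less where a joint would pass 70% of its speed; a pose out of reach is approached as far as the arm can. A call with a number of a shift or a turn outside -1 to 1 is refused whole. A call with a gripper value outside its range is refused whole. The fingers move at their own pace and stop on an object; "newtons" is the grip in N (left out, the last holds). Time passes only in rows, so rows that do not move let the fingers close. It gives the time, the measured TCP pose, the force, the opening and the grip force at its end, in the units of the state.
- bot.observe(): the state, without advancing time (a new reading comes with each control period).
- bot.grab_frame(name): name is "side" or "top" or "wrist"; returns a dict with "pixels" (480x640x3 uint8, red, green, blue), "fovy" (degrees; the focal length in pixels is half the picture's height over the tangent of half this angle, whatever the lens; pixels are square), "cx", "cy" (the principal point, pixels), "rvec" (rotation vector, rad) and "tvec" (3), from world to camera coordinates, as OpenCV has them; the wrist camera has in their place "mount" (4x4, takes a point from camera to tool coordinates, whose origin is the TCP and whose axes are the flange's). Camera axes: x right, y down, z forward; pixel columns grow to the right and rows downward; lengths in m; the calibration is good to about 2 mm. A picture is of the moment at which its call begins: read the wrist's pose just before it. There is no depth.
- bot.job_done(): hands the job in; it is judged then, once.
The state is a dict: "clock": time; "qpos": joint angles; "qd": joint speeds; "joint_efforts": joint torques, N m; "position": TCP position; "tool_rot": TCP orientation; "force": force on the tool from outside, world axes, zero at the start; "moment": the same for the moment, N m; "grip_width": finger opening in m; "finger_force": force on a finger pad.
Only numpy, scipy, OpenCV 4.12 (cv2) and the standard library are available. Lean on these libraries where they do the work, as an engineer would, in place of code of your own. Each camera call takes 0.05 s, during which the arm holds its last target. There are 200 camera calls.

## Working session

There is one attempt and no reset: what is moved stays moved. The work goes in short steps, Python scripts to look and compute and a tool call to move; the robot and the scene stay as the last step left them, time stands still between calls to the robot, and variables do not carry over. Pictures are saved under pics/ and viewed, at most 10 in all, crops included, and the job is handed in when it is done.

Besides the shell and the picture viewer there is one more tool, called after "Emit:" by a JSON object that holds its "method" and its "body", one argument or row to a line. jog_arm: Moves the arm, as the interface text tells. Shifts and turns lie within -1 to 1; 1 stands for 30 mm of shift or 0.08 rad of turn. Its arguments: {"type":"object","properties":{"motion":{"type":"array","items":{"type":"array","items":{"type":"number"}}},"newtons":{"type":"number"}},"required":["motion"]}

```bash
mkdir -p pics
cat > h.py <<'E'
import numpy as np, cv2
from scipy.spatial.transform import Rotation as R
from workcell import bot
def cam(name):
    s=bot.observe(); f=bot.grab_frame(name)
    F=240/np.tan(np.radians(f["fovy"])/2)
    if "mount" in f:
        T=np.eye(4);T[:3,:3]=R.from_euler('xyz',s["tool_rot"]).as_matrix();T[:3,3]=s["position"]
        M=T@np.array(f["mount"]);C=M[:3,3];Rw=M[:3,:3]
    else:
        Rc=cv2.Rodrigues(np.array(f["rvec"],float))[0];C=-Rc.T@np.ravel(f["tvec"]);Rw=Rc.T
    return dict(im=f["pixels"],F=F,cx=f["cx"],cy=f["cy"],C=C,Rw=Rw)
def plane(c,u,v,z):
    d=c["Rw"]@np.array([(u-c["cx"])/c["F"],(v-c["cy"])/c["F"],1]);return c["C"]+d*(z-c["C"][2])/d[2]
def proj(c,p):
    q=c["Rw"].T@(np.array(p)-c["C"]);return q[:2]/q[2]*c["F"]+[c["cx"],c["cy"]]
def save(n,im): cv2.imwrite("pics/"+n+".png",cv2.cvtColor(im,cv2.COLOR_RGB2BGR))
E
python3 - <<'E'
from h import *
import pickle
for n in ("top","side"):
    c=cam(n);save(n+"0",c["im"]);pickle.dump(c,open(n+".pkl","wb"));print(n,c["C"],c["Rw"][:,2],c["F"])
s=bot.observe();print({k:np.round(s[k],3) for k in s})
E
```

```text
top [ 0.43132892 -0.01653402  1.37175512] [ 0.11444934  0.00980657 -0.99338068] 515.6821218992544
side [1.10408407 0.86592648 0.84183131] [-0.42245216 -0.68281183 -0.59607229] 461.8126901953123
{'clock': np.float64(0.1), 'qpos': array([-1.264,  0.522, -0.036,  1.6  ,  0.021,  1.021, -0.113]), 'qd': array([-0.   , -0.002,  0.   ,  0.   ,  0.001, -0.001,  0.001]), 'joint_efforts': array([ 3.0000e-03, -9.2848e+01,  1.9840e+00, -3.7053e+01,  1.8000e-02,
        5.0000e-03, -0.0000e+00]), 'position': array([0.23 , 0.581, 0.231]), 'tool_rot': array([-3.141,  0.   ,  2.765]), 'force': array([0.375, 0.186, 0.425]), 'moment': array([0.064, 0.03 , 0.024]), 'finger_force': np.float64(0.0), 'grip_width': np.float64(0.086)}
```

View pics/top0.png

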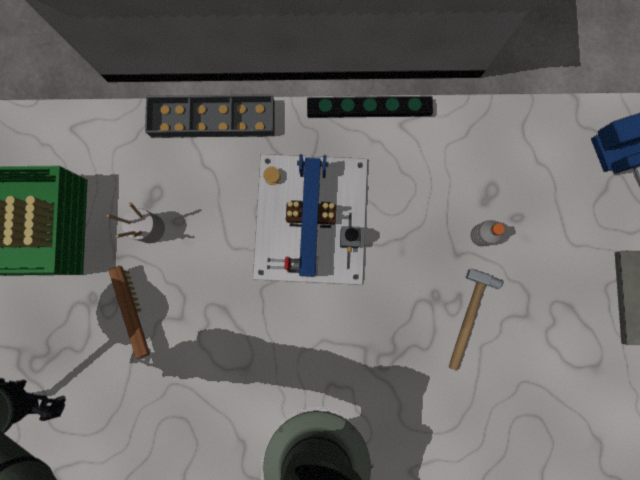

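View pics/side0.png

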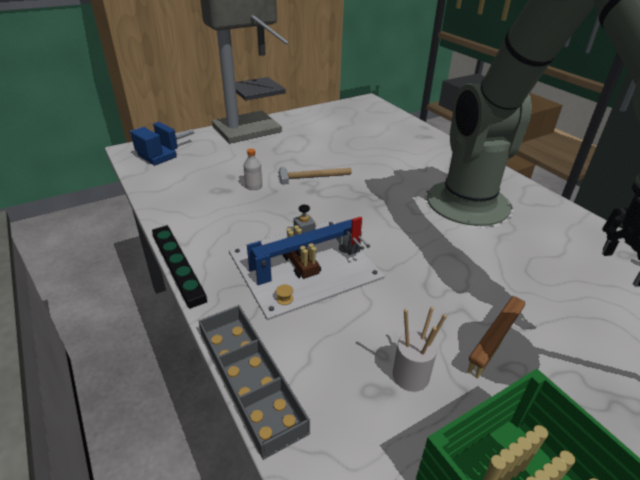

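The top view shows the bar running from its nose at (308,272) to its hinge at (312,160). The plunger is at (351,235), the red tab at (289,264), and the brush and jar are on the left. In the side view the tab is at (357,228) and the plunger at (304,210).

Run:
```python
from h import *
import pickle
c=pickle.load(open("top.pkl","rb"));im=c["im"].astype(int)
hsv=cv2.cvtColor(c["im"],cv2.COLOR_RGB2HSV)
def comp(m,box):
    x0,y0,x1,y1=box;mm=np.zeros(m.shape,np.uint8);mm[y0:y1,x0:x1]=m[y0:y1,x0:x1];return mm
red=comp((im[...,0]>120)&(im[...,1]<60)&(im[...,2]<70),(250,240,310,290))
blue=comp((im[...,2]>90)&(im[...,0]<70)&(im[...,2]>im[...,1]*1.4),(285,150,335,285))
blk=comp(im.max(2)<45,(335,220,368,250))
for n,m,z in (("red",red,.148),("blk",blk,.116),("blue",blue,.098)):
    v,u=np.nonzero(m);print(n,len(u),u.min(),u.max(),v.min(),v.max(),plane(c,u.mean(),v.mean(),z))
v,u=np.nonzero(blue);k=(v>185)
P=np.array([plane(c,a,b,.098)[:2] for a,b in zip(u[k],v[k])])
# centreline per row
L=np.array([[u[v==r].mean(),r] for r in range(185,275) if (v==r).any()])
Q=np.array([plane(c,*l,.098)[:2] for l in L]);p=np.polyfit(Q[:,0],Q[:,1],1);print("yaw",np.arctan(p[0]),Q[0],Q[-1])
m=comp((im.min(2)>110),(245,145,375,290));m=comp(m|(blue>0),(245,145,375,290))
# plate corners from the white board guess
for uv in ((261,155),(367,158),(363,284),(253,279)): print(plane(c,*uv,.012))
s=pickle.load(open("side.pkl","rb"))
I=s["im"].astype(int);r=(I[...,0]>120)&(I[...,1]<60)&(I[...,2]<70);r[:, :340]=0;r[:,375:]=0;r[:210]=0;r[260:]=0
v,u=np.nonzero(r);print("side red",len(u),u.min(),u.max(),v.min(),v.max())
b=(I.max(2)<45);b[:200]=0;b[217:]=0;b[:,:295]=0;b[:,315:]=0
v,u=np.nonzero(b);print("side blk",len(u),plane(s,u.mean(),v.mean(),.111))
big=np.vstack([cv2.resize(c["im"][215:290,245:380],None,fx=4,fy=4,interpolation=2),cv2.resize(s["im"][195:265,285:420],None,fx=4,fy=4,interpolation=2)])
save("crop0",big)
```

```text
red 26 285 287 258 268 [0.50631293 0.06869836 0.148     ]
blk 154 341 358 228 247 [ 0.57540866 -0.09006574  0.116     ]
blue 566 299 325 155 274 [0.64634138 0.01499293 0.098     ]
yaw -0.08631283553676906 [0.704254   0.01485165] [0.48097585 0.02376684]
[0.80662151 0.14500431 0.012     ]
[ 0.79520821 -0.14133313  0.012     ]
[ 0.45689412 -0.1243731   0.012     ]
[0.47234879 0.16462354 0.012     ]
side red 15 353 361 217 220
side blk 55 [ 0.57878144 -0.09055767  0.111     ]
```

View pics/crop0.png

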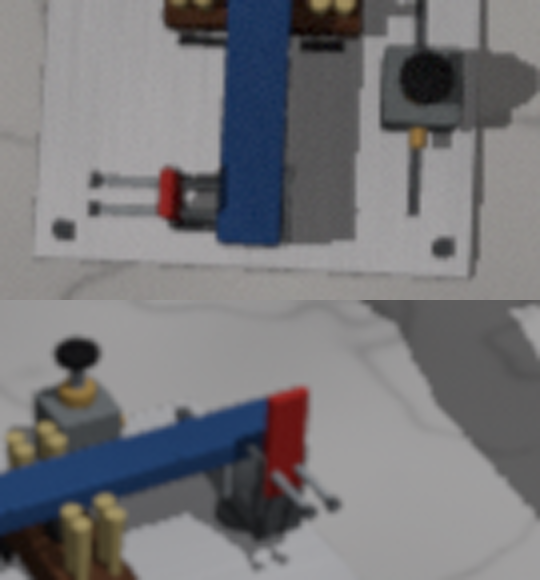

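Emit:
{"method": "jog_arm", "body": {
  "motion": [
    [0,0,-0.3,-1,0],
    [0,0,-0.3,-1,0],
    [0,0,0,-1,0],
    [0,0,0,-1,0],
    [-0.5,-0.9,0,-0.05,0],
    [-0.5,-0.9,0,0,0],
    [-0.5,-0.9,0,0,0],
    [-0.5,-0.9,0,0,0],
    [-0.5,-0.9,0,0,0],
    [-0.5,-0.9,0,0,0],
    [-0.5,-0.9,0,0,0],
    [-0.5,-0.9,0,0,0]
  ],
  "newtons": 60
}}

```text
clock: 1.3
position: [0.3386, 0.3577, 0.2492]
tool_rot: [-3.141, -0.0, 3.089]
force: [0.9, 0.6, 0.1]
grip_width: -0.0002
finger_force: 0.0
```

Emit:
{"method": "jog_arm", "body": {
  "motion": [
    [-0.55,-0.9,0,0,0],
    [-0.55,-0.9,0,0,0],
    [-0.55,-0.9,0,0,0],
    [-0.55,-0.9,0,0,0],
    [-0.55,-0.9,0,0,0],
    [-0.55,-0.9,0,0,0],
    [-0.55,-0.9,0,0,0],
    [-0.55,-0.9,0,0,0],
    [-0.55,-0.9,0,0,0],
    [-0.55,-0.9,0,0,0],
    [0,0,0,0,0],
    [0,0,0,0,0]
  ]
}}

```text
clock: 2.5
position: [0.4887, 0.0804, 0.249]
tool_rot: [-3.141, -0.001, 3.088]
force: [-0.7, 0.7, -0.8]
grip_width: -0.0002
finger_force: 0.0
```

Run:
```python
from h import *
import pickle
c=cam("wrist");save("w1",c["im"]);pickle.dump(c,open("w1.pkl","wb"));print(c["C"],c["Rw"][:,2],c["F"])
im=c["im"].astype(int)
red=((im[...,0]>100)&(im[...,1]<60)&(im[...,2]<70)).astype(np.uint8)
n,l,s,ce=cv2.connectedComponentsWithStats(red)
for i in range(1,n):
    if s[i,4]>100: print(s[i],ce[i],plane(c,*ce[i],.150))
```

```text
[0.41474559 0.08360711 0.39167409] [ 0.29194148 -0.01574093 -0.95630664] 332.315961527359
[294 246  13  38 392] [300.18622449 265.64030612] [0.50638295 0.06685715 0.15      ]
```

View pics/w1.png

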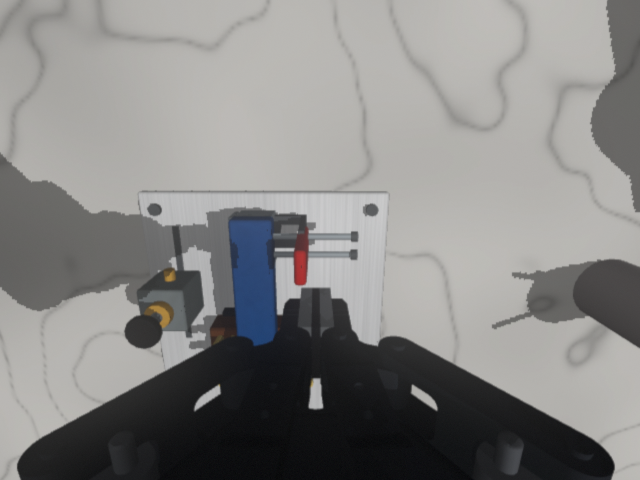

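The wrist view shows the plunger's black disc at (144,331), the red tab at (301,265) and the blue bar at x≈253. The closed finger tips are at (316,292).

Run:
```python
from h import *
import pickle
c=pickle.load(open("w1.pkl","rb"));im=c["im"].astype(int)
m=(im.max(2)<50).astype(np.uint8);m[:,165:]=0;m[:310]=0;m[352:]=0;m[:,:118]=0
v,u=np.nonzero(m);print("plunger",len(u),u.min(),u.max(),v.min(),v.max(),plane(c,(u.min()+u.max())/2,(v.min()+v.max())/2,.116))
for r in range(222,290,4): print(r,[tuple(im[r,k]) for k in (298,301,304)])
for v in (232,246,258,284): print(v,plane(c,301,v,.150))
for uv in ((141,192),(388,192)): print("plate",plane(c,*uv,.012))
for v in (220,240,260,280,300,320):
    b=np.nonzero((im[v,:,2]>60)&(im[v,:,0]<60)&(im[v,:,2]>1.4*im[v,:,1]))[0];print("bar",b.min(),b.max(),plane(c,b.mean(),v,.098))
```

```text
plunger 169 135 160 315 340 [ 0.5736056 -0.0830957  0.116    ]
222 [(np.int64(66), np.int64(67), np.int64(69)), (np.int64(62), np.int64(62), np.int64(63)), (np.int64(65), np.int64(65), np.int64(66))]
226 [(np.int64(104), np.int64(104), np.int64(105)), (np.int64(63), np.int64(63), np.int64(64)), (np.int64(66), np.int64(63), np.int64(65))]
230 [(np.int64(79), np.int64(79), np.int64(81)), (np.int64(69), np.int64(69), np.int64(71)), (np.int64(72), np.int64(63), np.int64(64))]
234 [(np.int64(80), np.int64(64), np.int64(66)), (np.int64(86), np.int64(59), np.int64(60)), (np.int64(89), np.int64(58), np.int64(58))]
238 [(np.int64(84), np.int64(53), np.int64(54)), (np.int64(87), np.int64(54), np.int64(55)), (np.int64(93), np.int64(55), np.int64(56))]
242 [(np.int64(83), np.int64(51), np.int64(53)), (np.int64(87), np.int64(52), np.int64(54)), (np.int64(94), np.int64(54), np.int64(55))]
246 [(np.int64(83), np.int64(51), np.int64(52)), (np.int64(87), np.int64(52), np.int64(53)), (np.int64(96), np.int64(53), np.int64(54))]
250 [(np.int64(109), np.int64(52), np.int64(52)), (np.int64(112), np.int64(
[... 1153 characters left out ...]
), np.int64(53), np.int64(53))]
286 [(np.int64(178), np.int64(171), np.int64(171)), (np.int64(180), np.int64(172), np.int64(173)), (np.int64(184), np.int64(183), np.int64(184))]
232 [0.47941942 0.06927982 0.15      ]
246 [0.49045125 0.06854778 0.15      ]
258 [0.50013649 0.0679051  0.15      ]
284 [0.52188364 0.06646202 0.15      ]
plate [ 0.45939713 -0.11812915  0.012     ]
plate [0.47450168 0.16337999 0.012     ]
bar 231 268 [0.47962744 0.02059715 0.098     ]
bar 231 267 [0.49838574 0.01783177 0.098     ]
bar 233 269 [0.51798233 0.01751535 0.098     ]
bar 233 273 [0.53832557 0.01718687 0.098     ]
bar 235 274 [0.55943285 0.01635863 0.098     ]
bar 236 276 [0.5813762  0.01549758 0.098     ]
```

Emit:
{"method": "jog_arm", "body": {
  "motion": [
    [-0.53,-0.92,0,0,0],
    [-0.53,-0.92,0,0,0],
    [-0.53,-0.92,0,0,0],
    [-0.53,-0.92,0,0,0],
    [-0.53,-0.92,0,0,0],
    [-0.53,-0.92,0,0,0],
    [0,0,0.9,0,0],
    [0,0,0.9,0,0],
    [0,0,0.9,0,0],
    [0,0,0.8,0,0],
    [0,0,0.5,0,0],
    [0,0,0,0,0]
  ]
}}

```text
clock: 3.75
position: [0.5743, -0.0882, 0.1275]
tool_rot: [3.141, -0.003, 3.09]
force: [-1.0, 0.0, -0.6]
grip_width: -0.0001
finger_force: 0.0
```

Run:
```python
from h import *
c=cam("side");save("s2",cv2.resize(c["im"][150:270,240:420],None,fx=4,fy=4,interpolation=2));c=cam("top")
print(proj(c,[.576,-.09,.116]))
```

```text
[351.42389954 234.45525605]
```

View pics/s2.png

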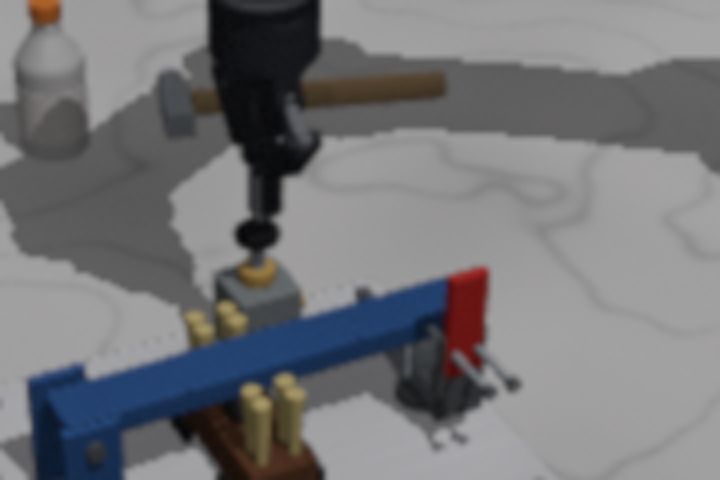

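The fingertips stand just above the plunger disc (crop (258,232)), so I'm pressing now.

Emit:
{"method": "jog_arm", "body": {
  "motion": [
    [0,0,0.25,0,0],
    [0,0,0.2,0,0],
    [0,0,0.2,0,0],
    [0,0,0.15,0,0],
    [0,0,0,0,0]
  ]
}}

```text
clock: 4.35
position: [0.5757, -0.0895, 0.105]
tool_rot: [3.141, 0.0, 3.089]
force: [1.6, 2.0, 5.9]
grip_width: 0.0001
finger_force: 2.7
```

Emit:
{"method": "jog_arm", "body": {
  "motion": [
    [0,0,0.05,0,0],
    [0,0,0,0,0],
    [0,0,0,0,0]
  ]
}}

```text
clock: 4.65
position: [0.5757, -0.0895, 0.1042]
tool_rot: [3.141, 0.001, 3.089]
force: [0.5, 1.7, 5.7]
grip_width: 0.0
finger_force: 2.8
```

Emit:
{"method": "jog_arm", "body": {
  "motion": [
    [0,0,0.06,0,0],
    [0,0,0.05,0,0],
    [0,0,0,0,0],
    [0,0,0,0,0]
  ]
}}

```text
clock: 5.05
position: [0.576, -0.0896, 0.1034]
tool_rot: [3.141, 0.002, 3.089]
force: [-14.6, 4.7, 53.8]
grip_width: 0.0001
finger_force: 26.8
```

The force jump to 54 N at z = 0.1034 shows the plunger is on its stop. I'll retract and go above the tab.

Emit:
{"method": "jog_arm", "body": {
  "motion": [
    [0,0,-0.5,0,0],
    [0,0,-0.9,0,0],
    [0,0,-1,0,0],
    [0,0,-1,0,0.5],
    [0.42,0.85,-0.4,0,0.5],
    [0.42,0.85,0,0,0.5],
    [0.42,0.85,0,0,0.5],
    [0.42,0.85,0,0,0.5],
    [0.42,0.85,0,0,0.5],
    [0.42,0.85,0,0,0.5],
    [0,0,0,0,0.5],
    [0,0,0,0,0.5]
  ],
  "newtons": 50
}}

```text
clock: 6.25
position: [0.5077, 0.0671, 0.2146]
tool_rot: [-3.141, -0.0, 3.09]
force: [0.6, -0.9, -0.0]
grip_width: 0.0425
finger_force: 0.0
```

Run:
```python
from h import *
c=cam("wrist");save("w3",c["im"][180:420,160:480]);s=bot.observe();p=s["position"];print(p,s["grip_width"],proj(c,[.508,.067,.150]))
im=c["im"].astype(int)
red=((im[...,0]>1.5*im[...,1]+20)&(im[...,0]>1.5*im[...,2]+20)).astype(np.uint8)
n,l,s,ce=cv2.connectedComponentsWithStats(red)
for i in range(1,n):
    if s[i,4]>60: print(s[i],ce[i],plane(c,*ce[i],.150))
```

```text
[0.50799562 0.0664066  0.21455181] 0.04297999575900034 [316.35169819 258.62275037]
[309 238  14  41 528] [315.13257576 257.75757576] [0.50735232 0.06622595 0.15      ]
```

View pics/w3.png

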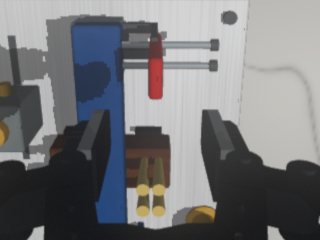

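The tab (crop x≈155) is centred between the open fingers (100 and 210). I'll go down and grip.

Emit:
{"method": "jog_arm", "body": {
  "motion": [
    [0,0,0.8,0,0.5],
    [0,0,0.8,0,0.5],
    [0,0,0.8,0,0.5],
    [0,0,0.6,0,0.5],
    [0,0,0.3,0,0.5],
    [0,0,0.13,0,0.5],
    [0,0,0,0,0.5],
    [0,0,0,0,0.5]
  ]
}}

```text
clock: 7.1
position: [0.5084, 0.0669, 0.1123]
tool_rot: [3.141, 0.001, 3.088]
force: [0.1, -0.5, -0.2]
grip_width: 0.043
finger_force: 0.0
```

Emit:
{"method": "jog_arm", "body": {
  "motion": [
    [0,0,0,0,0],
    [0,0,0,0,0],
    [0,0,0,0,0],
    [0,0,0,0,0],
    [0,0,0,0,0],
    [0,0,0,0,0]
  ]
}}

```text
clock: 7.7
position: [0.5081, 0.0671, 0.112]
tool_rot: [3.141, 0.001, 3.089]
force: [-1.6, -0.4, 5.9]
grip_width: 0.0095
finger_force: 52.5
```

The tab is gripped (9.5 mm). Next is the sideways pull along +y.

Emit:
{"method": "jog_arm", "body": {
  "motion": [
    [0,0.1,0,0,0],
    [0,0.15,0,0,0],
    [0,0.15,0,0,0],
    [0,0.15,0,0,0],
    [0,0.15,0,0,0],
    [0,0.1,0,0,0],
    [0,0.08,0,0,0],
    [0,0,0,0,0],
    [0,0,0,0,0]
  ]
}}

```text
clock: 8.6
position: [0.5095, 0.0924, 0.112]
tool_rot: [-3.141, 0.001, 3.088]
force: [-0.5, -8.8, 6.1]
grip_width: 0.0096
finger_force: 52.4
```

The spring force is 8.8 N at about 25 mm of travel, so the latch is clear. I'll lift along the bar's arc.

Emit:
{"method": "jog_arm", "body": {
  "motion": [
    [-0.05,0,-0.26,0,0],
    [-0.05,0,-0.26,0,0],
    [-0.065,0,-0.255,0,0],
    [-0.065,0,-0.255,0,0],
    [0,0,0,0,0]
  ]
}}

```text
clock: 9.1
position: [0.5161, 0.0918, 0.1429]
tool_rot: [-3.14, -0.0, 3.088]
force: [2.7, -7.2, -6.2]
grip_width: 0.0094
finger_force: 50.3
```

Run:
```python
from h import *
c=cam("side");save("s4",cv2.resize(c["im"][150:290,240:420],None,fx=4,fy=4,interpolation=2));print(bot.observe()["force"],bot.observe()["moment"])
```

```text
[ 3.0769207  -7.49795988 -6.63791977] [-1.42645259 -0.12658844 -0.01785478]
```

View pics/s4.png

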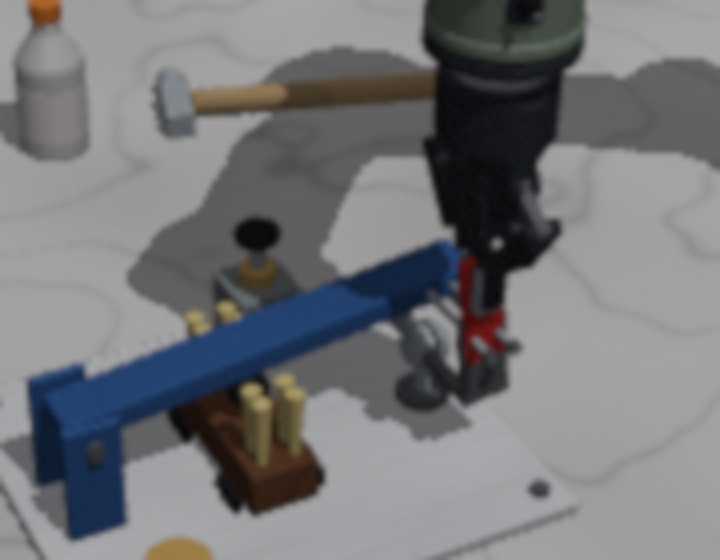

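The bar has risen off the steel ball (crop (428,335)). The tab and fork are pulled aside and held, and the plunger is up. I'll keep lifting.

Emit:
{"method": "jog_arm", "body": {
  "motion": [
    [-0.08,0,-0.25,0,0],
    [-0.08,0,-0.25,0,0],
    [-0.097,0,-0.245,0,0],
    [-0.097,0,-0.245,0,0],
    [-0.11,0,-0.24,0,0],
    [-0.11,0,-0.24,0,0],
    [-0.125,0,-0.23,0,0],
    [-0.125,0,-0.23,0,0],
    [-0.09,0,-0.15,0,0],
    [0,0,0,0,0],
    [0,0,0,0,0],
    [0,0,0,0,0]
  ]
}}

```text
clock: 10.35
position: [0.543, 0.0902, 0.2044]
tool_rot: [-3.14, -0.001, 3.088]
force: [0.0, -6.8, -4.4]
grip_width: 0.0093
finger_force: 48.7
```

Run:
```python
from h import *
c=cam("side");save("s5",cv2.resize(c["im"][120:290,220:440],None,fx=3,fy=3,interpolation=2));print(bot.observe()["force"],bot.observe()["moment"])
```

```text
[-0.17758811 -7.37308667 -5.82517429] [-1.40000186  0.2859321   0.0042187 ]
```

View pics/s5.png

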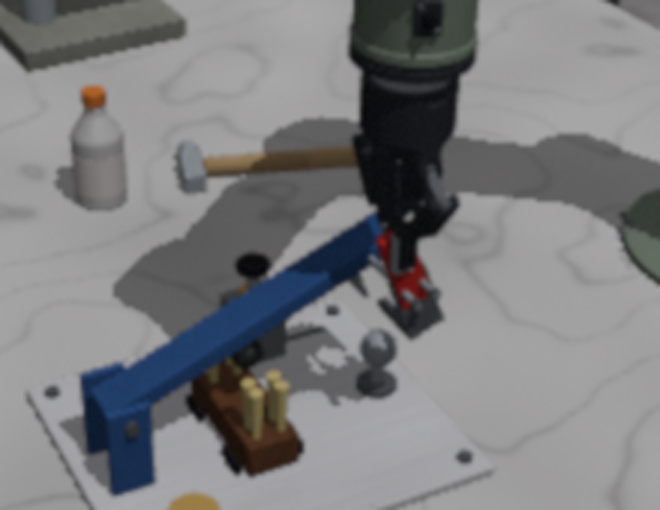

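The bar is well up, with its nose clear of the ball by over 80 mm, and is held by the red tab. The stock is still in its nest and the plunger is up. I'll check it is steady, then hand in.

Emit:
{"method": "jog_arm", "body": {
  "motion": [
    [0,0,0,0,0],
    [0,0,0,0,0],
    [0,0,0,0,0],
    [0,0,0,0,0],
    [0,0,0,0,0]
  ]
}}

```text
clock: 10.9
position: [0.5429, 0.0903, 0.2044]
tool_rot: [-3.14, -0.002, 3.088]
force: [-0.9, -7.6, -5.4]
grip_width: 0.0095
finger_force: 48.7
```

Run:
```python
from workcell import bot
s=bot.observe();print(s["position"],s["finger_force"],s["force"]);print(bot.job_done())
```

```text
[0.54293611 0.0902626  0.20442337] 48.66615056991577 [-0.89687454 -7.62890417 -5.3843348 ]
the job is handed in; nothing more can be done
None
```

I handed the job in at about 11 s with the plunger pressed to its stop and back up, the latch pulled about 25 mm clear, and the bar held steady by the red tab; its nose is about 9 cm up, judged from the gripper's rise, and no verdict was returned.

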